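# Step the day counter beside the medicine bottle to 5

## Robot

A 6-joint arm with a two-finger parallel gripper is mounted at the origin on a cart in front of the work surface, level with it; the furniture and walls round the work are solid. World frame = base frame: x ahead of the robot, y to its left, z up, the work surface at z = 0. Lengths are in m, angles in degrees, forces in N, time in s.
With the tool pointing down it reaches from about 0.35 to 0.875 m from the base axis. Payload 4.2 kg.
Tool frame: the origin (TCP) lies at the very end of the fingers, on their centre line; the grasp point (between the pads) lies 19 mm behind it; z points along the fingers, y is the direction in which the jaws open and shut (so a half turn about z gives the same grasp; the last joint's range is limited). The gripper opens to 87 mm and grips with 3 to 60 N. Pads are 19 mm wide; open, the fingers measure 117 mm over their backs; the gripper's body (75 mm by 190 mm) begins 51 mm behind the grasp point.
Start: joints at [84.488, 22.042, 0.453, 0, -68.411, -14.817], TCP at [0.217, 0.586, 0.223] pointing down, gripper open.
Joint ranges: [-179.83, 179.83], [-69.29, 118.12], [-61.27, 80.66], [-181.25, 117.63], [-171.15, -9.14], [-177.46, 177.46]. Speed limits (degrees/s): [159.86, 159.86, 180, 180, 180, 180].

## Interface

Orientations are given as a 3x3 rotation matrix whose columns are the frame's x, y, z axes.
In Python, from station import r, imaging gives the robot as it stands. The module is installed in compiled form; this text tells all that it offers.
- The arm moves only by the tool move_arm, never from a script. Its argument "motion" is one flat list of numbers, 7 for each row, row after row: the shift along the tool's x, y, z in units of 40 mm (1.0 is 40 mm), then the turn, a rotation vector about the tool's x, y, z in units of 5 degrees (1.0 is 5 degrees), then the gripper's target within -1 to 1 (shut at 1, half-way at 0, fully open at -1). In form: [dx, dy, dz, wx, wy, wz, gripper, dx, dy, dz, wx, wy, wz, gripper, ...]. A call has 1 to 20 rows; each row is the pose to reach, as a shift and turn from the pose measured when the call began, along the tool's axes at that moment; what a row does not reach only later rows make up. A row lasts 1/12 s, in which the tool goes at most 41.7 mm and 7.16 degrees, less where a joint would pass 70% of its speed; a pose out of reach is approached as far as the arm can. A call with a gripper value outside its range is refused whole. The fingers move at their own pace and stop on an object; the grip force is fixed at half the most. Time passes only in rows, so rows that repeat a pose let the fingers close. It gives the time, the measured TCP pose, the force and the opening at its end, in the units of the state.
- r.sense(): the state, without advancing time (a new reading comes with each control period).
- imaging.capture(name): name is "scene" or "top" or "wrist"; returns the picture (384x512x3 uint8, blue, green, red); there is no depth.
- imaging.camera_params(name): a dict with "intrinsics" (3x3 intrinsics, pixels), "world_from_camera" (4x4, takes a point from camera to world coordinates). Camera axes: x right, y down, z forward; pixel columns grow to the right and rows downward; lengths in m; the calibration is good to about 2 mm. The wrist camera is an equidistant fisheye: a pixel r from the principal point sees the ray r / f radians off the axis. A picture is of the moment at which its call begins: read the wrist's pose just before it. camera_params takes no time and is no camera call; for the wrist camera it gives the pose at the moment of the call.
- r.finish_job(): hands the job in, once; it reports no verdict.
The state is a dict: "time_s": time; "joints": joint angles; "joint_velocities": joint speeds; "effort": joint torques, N m; "tcp_pos": TCP position; "ee_rot": TCP orientation; "wrist_force": force on the tool from outside, world axes, zero at the start; "moment": the same for the moment, N m; "gripper_width": opening from 0.0 (shut) to 1.0 (fully open).
Only numpy, scipy, OpenCV 4.12 (cv2) and the standard library are available. Lean on these libraries where they do the work, as an engineer would, in place of code of your own. Each camera call takes 0.05 s, during which the arm holds its last target.

## Task

Two identical day counters stand on the table, one with the slim upright medicine bottle at its left side and one with the low round pot at its left side. Press the step button of the counter with the bottle, fully down and fully released each time, until its drum shows 5 in the window, then leave the button free. Do not press the other counter's button, and do not knock the bottle about.

Things in the scene. Friction and masses are not known exactly. Their poses are not given: they have to be found in the camera images.
- counter_a_drum (a joint): eight-sided white number drum (0 to 7, figures 20 mm tall) in the top window of the counter that has the bottle. Value (rad) = 0.785 x the number shown; 5 shows at 3.927. After 7 comes 0 again and the value grows on (5 again at 10.21). It clicks to whole numbers and starts at 0, 1, 2 or 3. Each full press and release of the button adds one; it never turns back.
- counter_a_button_top (a point): centre of the top of that counter's button: black round cap 26 mm wide, 94 mm above the table, 18 mm above its fixed grey box (84 deep, 88 wide, 76 mm high), left of the window. z up. Moves straight down 14 mm to a solid stop against 1.5 to 4 N; the drum clicks on at about 11 mm. Springs back by itself; must come up fully before the next press counts.
- counter_b_button_top (a point): centre of the top of the button of the other, identical counter, which has the low round pot (90 mm wide, 32 mm high) at its left side. Not to be pressed.
- bottle_center (a point): centre, half-way up, of the slim upright brown bottle, 52 mm wide, 110 mm high, standing loose about 0.11 m to the left of the middle of its counter (0.08 m left of the button). Not to be handled.

How it is judged (in metres and radians):
At the end, for the whole second after the job is handed in: The drum of the counter beside the bottle shows 5 (within 0.2 rad, about 11 degrees) and is at rest, and its button has come back up to within 4 mm of its free height ((value of joint counter_a_drum between 3.727 and 4.127 rad or value of joint counter_a_drum between 10.01 and 10.41 rad) and velocity of joint counter_a_drum below 0.1 rad/s and distance of counter_a_button_top from where it was at the start of the episode below 0.004 m); the robot touches nothing.
It fails at once if the other counter's button is pressed more than 4 mm (distance of counter_b_button_top from where it was at the start of the episode above 0.004 m).
It fails at once if the bottle is shifted more than 20 mm or tipped (distance of bottle_center from where it was at the start of the episode above 0.02 m or angle between bottle_center's own z axis and vertical above 0.3 rad).
It also fails if it takes over 38 s, if anything falls off the work surface, if the arm or the gripper's body presses on something with over 40 N, if the wrist force passes 120 N, or if a joint passes its speed limit or range.

## Working session

There is one attempt and no reset: what is moved stays moved. The work goes in short steps, Python scripts to look and compute and a tool call to move; the robot and the scene stay as the last step left them, time stands still between calls to the robot, and variables do not carry over. Pictures are saved under pics/ and viewed, and the job is handed in when it is done.

Besides the shell and the picture viewer there is one more tool, called after "Request:" as a command line: name --argument value ..., lists and objects as JSON in quotes. move_arm: Moves the arm, as the interface text tells. Its arguments: {"type":"object","properties":{"motion":{"type":"array","items":{"type":"number"}}},"required":["motion"]}

```bash
mkdir -p pics
python3 - <<'E'
from station import r, imaging
import cv2,numpy as np
np.set_printoptions(precision=4,suppress=True)
s=r.sense(); print(s['time_s'],s['tcp_pos'],s['ee_rot'],s['wrist_force'],s['gripper_width'])
for n in ['scene','top','wrist']:
    p=imaging.camera_params(n); print(n,p)
    cv2.imwrite(f'pics/{n}0.png',imaging.capture(n))
E
```

```text
0.0 [0.2169 0.5855 0.2215] [[ 0.9377 -0.3475 -0.0007]
 [-0.3475 -0.9377 -0.0021]
 [ 0.0001  0.0022 -1.    ]] [0.09   0.2272 0.1926] 0.9984904711263282
scene {'intrinsics': array([[459.4864,   0.    , 256.5165],
       [  0.    , 459.4864, 185.3362],
       [  0.    ,   0.    ,   1.    ]]), 'world_from_camera': array([[ 0.6635, -0.523 ,  0.535 ,  0.0438],
       [-0.7481, -0.4573,  0.4808, -0.1994],
       [-0.0068, -0.7193, -0.6947,  0.7042],
       [ 0.    ,  0.    ,  0.    ,  1.    ]])}
top {'intrinsics': array([[499.2269,   0.    , 260.0489],
       [  0.    , 499.2269, 196.1294],
       [  0.    ,   0.    ,   1.    ]]), 'world_from_camera': array([[ 0.0171, -0.9815,  0.1908,  0.3028],
       [-0.9998, -0.0177, -0.0012,  0.2253],
       [ 0.0045, -0.1907, -0.9816,  1.045 ],
       [ 0.    ,  0.    ,  0.    ,  1.    ]])}
wrist {'intrinsics': array([[297.3186,   0.    , 261.3838],
       [  0.    , 297.3186, 195.6623],
       [  0.    ,   0.    ,   1.    ]]), 'world_from_camera': array([[-0.3479, -0.892 , -0.2885,  0.2965],
       [-0.9375,  0.3316,  0.1053,  0.5556],
       [ 0.0017,  0.3071, -0.9517,  0.3844],
       [ 0.    ,  0.    ,  0.    ,  1.    ]])}
```

View pics/scene0.png

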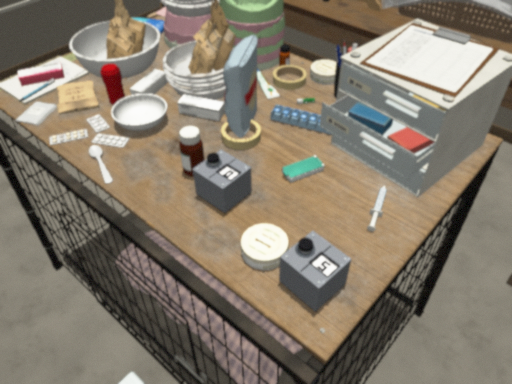

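View pics/top0.png

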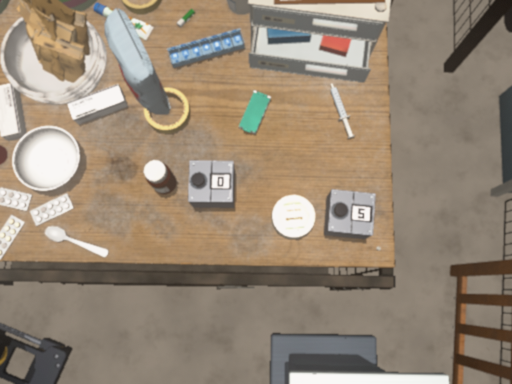

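View pics/wrist0.png

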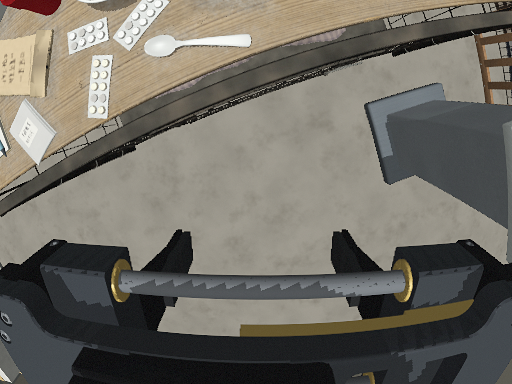

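```bash
cat > h.py <<'E'
import numpy as np, cv2
def ray(p,u,v):
    K=p['intrinsics'];T=p['world_from_camera']
    d=T[:3,:3]@np.linalg.solve(K,[u,v,1.]); return T[:3,3],d
def onz(p,u,v,z):
    o,d=ray(p,u,v); return o+d*(z-o[2])/d[2]
def proj(p,X):
    T=p['world_from_camera'];c=T[:3,:3].T@(np.array(X)-T[:3,3]);q=p['intrinsics']@c;return q[:2]/q[2]
E
python3 - <<'E'
from station import r, imaging
from h import *
np.set_printoptions(precision=4,suppress=True)
t=cv2.imread('pics/top0.png'); s=cv2.imread('pics/scene0.png')
a=cv2.resize(t[140:230,130:250],None,fx=5,fy=5,interpolation=cv2.INTER_CUBIC)
b=cv2.resize(s[120:215,170:260],None,fx=5,fy=5,interpolation=cv2.INTER_CUBIC)[:450,:450]
cv2.imwrite('pics/ta.png',a);cv2.imwrite('pics/sb.png',b)
for n,im,box,exp in [('top',t,(188,166,212,196),(199,180)),('scene',s,(203,148,224,172),None)]:
    p=imaging.camera_params(n)
    x0,y0,x1,y1=box
    g=im[y0:y1,x0:x1].max(2)
    print(n); 
    for th in (45,55,65):
        k,l,st,c=cv2.connectedComponentsWithStats((g<th).astype(np.uint8))
        for i in range(1,k):
            if st[i,4]>20: 
                u,v=c[i]+[x0,y0]; print(th,st[i],u,v,onz(p,u,v,.094))
p=imaging.camera_params('top')
for q in [(189,161),(234,161),(234,203),(189,203)]: print(onz(p,*q,.076))
print('bottle cap',onz(p,153,170,.11))
E
```

```text
top
scene
45 [ 5  6 10  9 74] 212.63513513513513 158.36486486486487 [0.5141 0.3428 0.094 ]
55 [ 5  6 11  9 82] 212.71951219512195 158.28048780487805 [0.5144 0.3429 0.094 ]
65 [ 5  6 11 10 91] 212.83516483516485 158.28571428571428 [0.5145 0.3427 0.094 ]
[0.5602 0.3677 0.076 ]
[0.5619 0.2775 0.076 ]
[0.4764 0.2752 0.076 ]
[0.4748 0.3639 0.076 ]
bottle cap [0.532  0.4311 0.11  ]
```

View pics/ta.png

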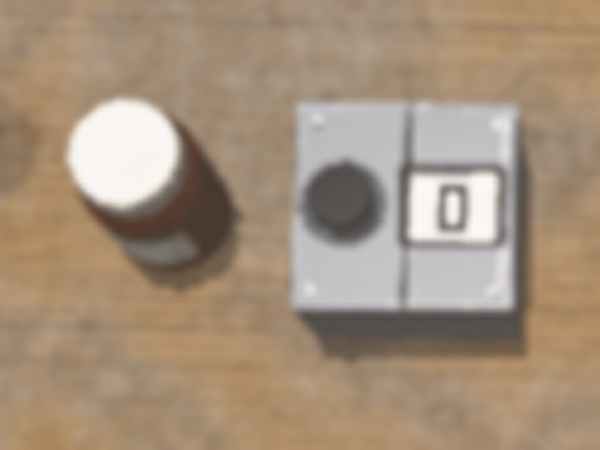

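View pics/sb.png

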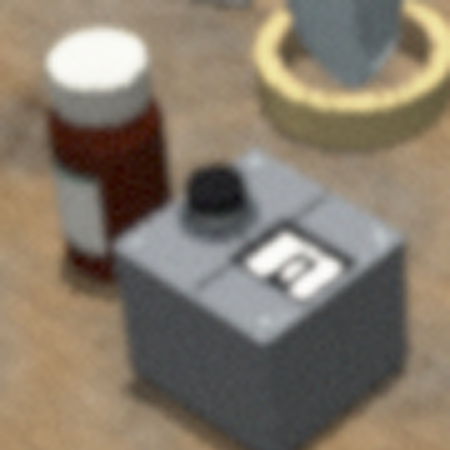

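Run:
```python
from station import r, imaging
from h import *
np.set_printoptions(precision=4,suppress=True)
pt=imaging.camera_params('top');ps=imaging.camera_params('scene')
def tri(a,b):
    o,d=ray(pt,*a);q,e=ray(ps,*b);A=np.c_[d,-e];k=np.linalg.lstsq(A,q-o,rcond=None)[0];return (o+k[0]*d+q+k[1]*e)/2, np.linalg.norm(o+k[0]*d-q-k[1]*e)
print('button',onz(pt,198,178.6,.094),onz(ps,213.4,157.6,.094),tri((198,178.6),(213.4,157.6)))
print('ring',onz(pt,166,110,.02),onz(ps,240,133,.02))
t=cv2.imread('pics/top0.png'); s=cv2.imread('pics/scene0.png')
a=cv2.resize(t[0:135,90:200],None,fx=4,fy=4,interpolation=cv2.INTER_CUBIC)
b=cv2.resize(s[30:155,200:290],None,fx=4.32,fy=4.32,interpolation=cv2.INTER_CUBIC)
cv2.imwrite('pics/tall.png',np.hstack([a,b]) if a.shape[0]==b.shape[0] else a)
```

```text
button [0.5203 0.3459 0.094 ] [0.5168 0.3433 0.094 ] (array([0.5207, 0.3468, 0.0898]), np.float64(0.001346030704533771))
ring [0.688  0.4306 0.02  ] [0.6813 0.426  0.02  ]
```

View pics/tall.png

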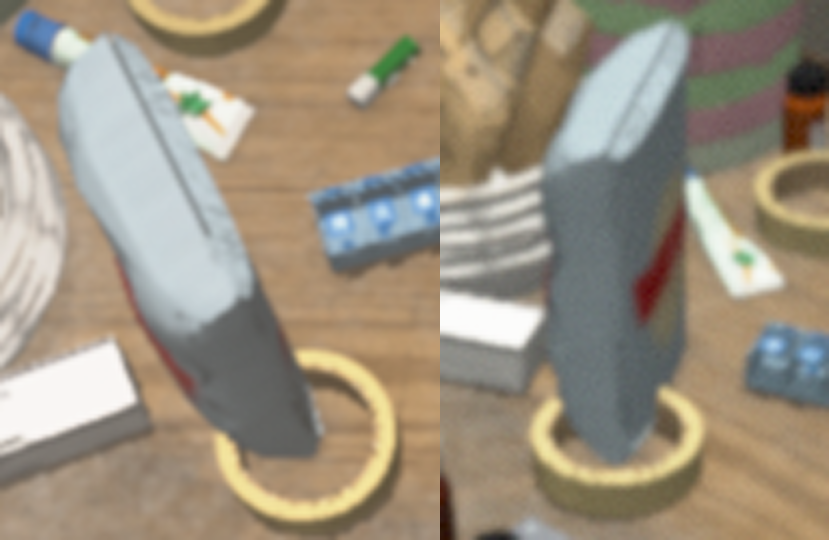

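Request:
move_arm --motion '[0.4, 0.15, 0, 0, 0, 0, 1, 1.1, 0.36, 0, 0, 0, 0, 1, 1.9, 0.62, 0, 0, 0, 0, 1, 2.7, 0.89, 0, 0, 0, 0, 1, 3.5, 1.15, 0.1, 0, 0, 0, 1, 4.3, 1.41, 0.2, 0, 0, 0, 1, 5.1, 1.67, 0.3, 0, 0, 0, 1, 5.9, 1.94, 0.4, 0, 0, 0, 1, 6.7, 2.2, 0.6, 0, 0, 0, 1, 7.5, 2.46, 0.8, 0, 0, 0, 1, 8.2, 2.7, 1, 0, 0, 0, 1, 8.8, 2.9, 1.2, 0, 0, 0, 1, 9.1, 3.0, 1.4, 0, 0, 0, 1, 9.17, 3.01, 1.6, 0, 0, 0, 1, 9.17, 3.01, 1.7, 0, 0, 0, 1, 9.17, 3.01, 1.7, 0, 0, 0, 1]'

```text
time_s: 1.48
tcp_pos: [0.5179, 0.345, 0.1525]
ee_rot: [[0.938, -0.347, -0.003], [-0.347, -0.938, -0.003], [-0.001, 0.004, -1.0]]
wrist_force: [-0.3, -0.5, -0.0]
gripper_width: 0.009
```

Run:
```python
from station import r, imaging
from h import *
np.set_printoptions(precision=4,suppress=True)
s=r.sense(); print(s['time_s'],s['tcp_pos'],s['ee_rot'],s['wrist_force'],s['gripper_width'],s['joints'])
for n in ['scene','wrist']: cv2.imwrite(f'pics/{n}1.png',imaging.capture(n))
```

```text
1.4833 [0.5179 0.345  0.1525] [[ 0.9378 -0.3473 -0.0027]
 [-0.3473 -0.9378 -0.0032]
 [-0.0014  0.004  -1.    ]] [-0.3284 -0.5137 -0.0071] 0.008804648228041435 [ 48.5548  25.0249  -5.3863   0.0095 -59.8288  21.1197]
```

View pics/scene1.png

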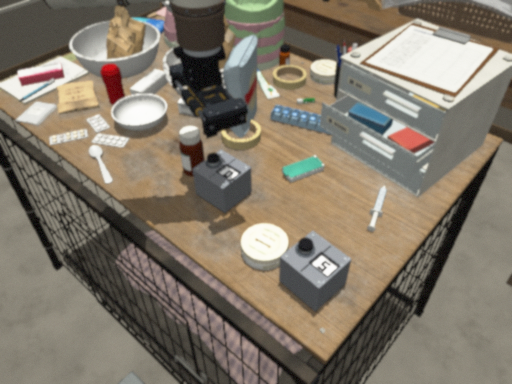

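View pics/wrist1.png

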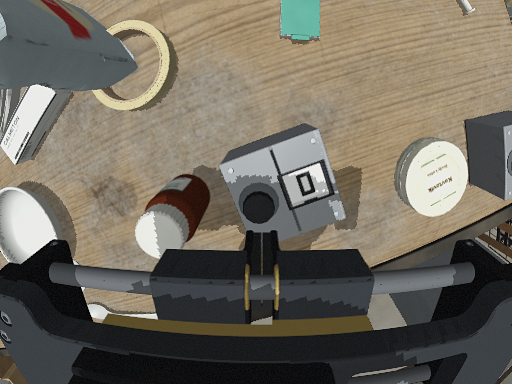

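```bash
cat >> h.py <<'E'
def wonz(p,u,v,z):
    K=p['intrinsics'];T=p['world_from_camera'];q=np.array([u-K[0,2],v-K[1,2]])/K[0,0];th=np.linalg.norm(q)
    d=T[:3,:3]@np.r_[q/th*np.sin(th),np.cos(th)];o=T[:3,3];return o+d*(z-o[2])/d[2]
E
python3 - <<'E'
from station import r, imaging
from h import *
np.set_printoptions(precision=4,suppress=True)
p=imaging.camera_params('wrist')
im=cv2.imread('pics/wrist1.png')
cv2.imwrite('pics/w1z.png',cv2.resize(im[170:260,200:320],None,fx=5,fy=5,interpolation=cv2.INTER_CUBIC))
for q in [(259.5,205),(259.5,208),(260,232)]: print(wonz(p,*q,.094))
print(wonz(p,260,234,.1525))
E
```

```text
[0.5234 0.3449 0.094 ]
[0.5211 0.3458 0.094 ]
[0.5011 0.3528 0.094 ]
[0.5252 0.3437 0.1525]
```

View pics/w1z.png

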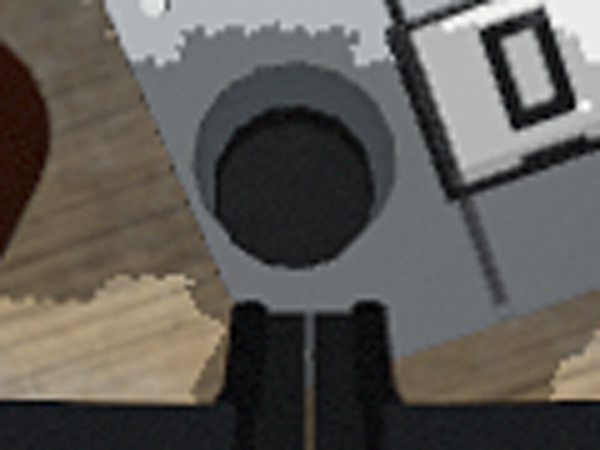

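Request:
move_arm --motion '[0.06, 0, 0.4, 0, 0, 0, 1, 0.06, 0, 0.8, 0, 0, 0, 1, 0.06, 0, 1.1, 0, 0, 0, 1, 0.06, 0, 1.3, 0, 0, 0, 1, 0.06, 0, 1.45, 0, 0, 0, 1, 0.06, 0, 1.55, 0, 0, 0, 1, 0.06, 0, 1.65, 0, 0, 0, 1, 0.06, 0, 1.73, 0, 0, 0, 1, 0.06, 0, 1.79, 0, 0, 0, 1, 0.06, 0, 1.79, 0, 0, 0, 1, 0.06, 0, 1.79, 0, 0, 0, 1]'

```text
time_s: 2.5
tcp_pos: [0.5208, 0.3455, 0.0828]
ee_rot: [[0.938, -0.346, 0.0], [-0.346, -0.938, -0.001], [0.001, 0.001, -1.0]]
wrist_force: [-0.6, 1.2, 1.6]
gripper_width: 0.006
```

Request:
move_arm --motion '[0, 0, 0.06, 0, 0, 0, 1, 0, 0, 0.07, 0, 0, 0, 1, 0, 0, 0.07, 0, 0, 0, 1]'

```text
time_s: 2.75
tcp_pos: [0.5211, 0.3455, 0.0805]
ee_rot: [[0.938, -0.346, 0.001], [-0.346, -0.938, -0.001], [0.001, 0.0, -1.0]]
wrist_force: [-0.9, 0.5, 4.3]
gripper_width: 0.001
```

Run:
```python
from station import r, imaging
from h import *
cv2.imwrite('pics/w2.png',imaging.capture('wrist')[100:300,150:410])
print(r.sense()['tcp_pos'],r.sense()['wrist_force'])
```

```text
[0.52109094 0.34548924 0.08043965] [-0.63694723  0.8329349   3.69702054]
```

View pics/w2.png

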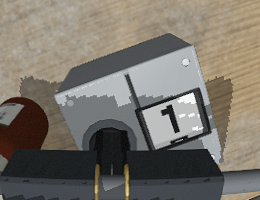

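Request:
move_arm --motion '[0, 0, -0.2, 0, 0, 0, 1, 0, 0, -0.4, 0, 0, 0, 1, 0, 0, -0.6, 0, 0, 0, 1, 0, 0, -0.6, 0, 0, 0, 1, 0, 0, -0.6, 0, 0, 0, 1, 0, 0, -0.45, 0, 0, 0, 1, 0, 0, -0.3, 0, 0, 0, 1, 0, 0, -0.2, 0, 0, 0, 1, 0, 0, -0.1, 0, 0, 0, 1, 0, 0, -0.03, 0, 0, 0, 1, 0, 0, 0.02, 0, 0, 0, 1, 0, 0, 0.02, 0, 0, 0, 1, 0, 0, 0.02, 0, 0, 0, 1]'

```text
time_s: 3.88
tcp_pos: [0.5209, 0.3453, 0.0804]
ee_rot: [[0.938, -0.345, 0.001], [-0.345, -0.938, -0.001], [0.001, 0.001, -1.0]]
wrist_force: [-3.0, -1.1, 6.2]
gripper_width: 0.006
```

Run:
```python
from station import r, imaging
from h import *
cv2.imwrite('pics/w3.png',imaging.capture('wrist')[100:300,150:410])
print(r.sense()['tcp_pos'],r.sense()['wrist_force'])
```

```text
[0.52083722 0.34532038 0.08037982] [-2.21027476 -0.71877559  6.60341944]
```

View pics/w3.png

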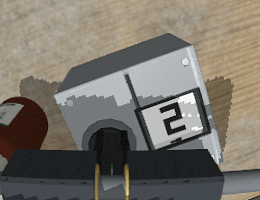

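Shows 2 at about (180,120) in the crop. Same cycle again.

Request:
move_arm --motion '[0, 0, -0.2, 0, 0, 0, 1, 0, 0, -0.4, 0, 0, 0, 1, 0, 0, -0.6, 0, 0, 0, 1, 0, 0, -0.6, 0, 0, 0, 1, 0, 0, -0.6, 0, 0, 0, 1, 0, 0, -0.45, 0, 0, 0, 1, 0, 0, -0.3, 0, 0, 0, 1, 0, 0, -0.2, 0, 0, 0, 1, 0, 0, -0.1, 0, 0, 0, 1, 0, 0, -0.03, 0, 0, 0, 1, 0, 0, 0.01, 0, 0, 0, 1, 0, 0, 0.01, 0, 0, 0, 1, 0, 0, 0.01, 0, 0, 0, 1]'

```text
time_s: 5.02
tcp_pos: [0.5206, 0.3452, 0.0804]
ee_rot: [[0.939, -0.345, 0.0], [-0.345, -0.939, -0.002], [0.001, 0.002, -1.0]]
wrist_force: [-2.2, -0.7, 4.6]
gripper_width: 0.009
```

Run:
```python
from station import r, imaging
from h import *
cv2.imwrite('pics/w4.png',imaging.capture('wrist')[100:300,150:410])
print(r.sense()['tcp_pos'],r.sense()['wrist_force'])
```

```text
[0.52065475 0.34518332 0.08044303] [-2.45699556 -0.32847556  5.18056634]
```

View pics/w4.png

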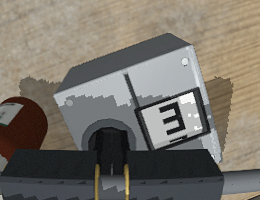

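The drum shows 3 at about (175,120).

Request:
move_arm --motion '[0, 0, -0.2, 0, 0, 0, 1, 0, 0, -0.4, 0, 0, 0, 1, 0, 0, -0.6, 0, 0, 0, 1, 0, 0, -0.6, 0, 0, 0, 1, 0, 0, -0.6, 0, 0, 0, 1, 0, 0, -0.45, 0, 0, 0, 1, 0, 0, -0.3, 0, 0, 0, 1, 0, 0, -0.2, 0, 0, 0, 1, 0, 0, -0.1, 0, 0, 0, 1, 0, 0, -0.03, 0, 0, 0, 1, 0, 0, 0.01, 0, 0, 0, 1, 0, 0, 0.01, 0, 0, 0, 1, 0, 0, 0.01, 0, 0, 0, 1]'

```text
time_s: 6.15
tcp_pos: [0.5204, 0.345, 0.0804]
ee_rot: [[0.939, -0.345, 0.0], [-0.345, -0.939, -0.002], [0.001, 0.002, -1.0]]
wrist_force: [-0.2, -0.7, 5.4]
gripper_width: 0.004
```

Run:
```python
from station import r, imaging
from h import *
cv2.imwrite('pics/w5.png',imaging.capture('wrist')[100:300,150:410])
print(r.sense()['tcp_pos'],r.sense()['wrist_force'])
```

```text
[0.52046465 0.34500503 0.0804464 ] [-2.05012168 -0.69017287  5.31678872]
```

View pics/w5.png

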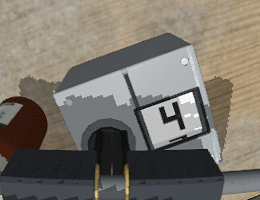

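The drum shows 4. One last press.

Request:
move_arm --motion '[0, 0, -0.2, 0, 0, 0, 1, 0, 0, -0.4, 0, 0, 0, 1, 0, 0, -0.6, 0, 0, 0, 1, 0, 0, -0.6, 0, 0, 0, 1, 0, 0, -0.6, 0, 0, 0, 1, 0, 0, -0.45, 0, 0, 0, 1, 0, 0, -0.3, 0, 0, 0, 1, 0, 0, -0.2, 0, 0, 0, 1, 0, 0, -0.1, 0, 0, 0, 1, 0, 0, -0.03, 0, 0, 0, 1, 0, 0, 0.01, 0, 0, 0, 1, 0, 0, 0.01, 0, 0, 0, 1, 0, 0, 0.01, 0, 0, 0, 1]'

```text
time_s: 7.28
tcp_pos: [0.5202, 0.3449, 0.0804]
ee_rot: [[0.939, -0.345, -0.0], [-0.345, -0.939, -0.003], [0.001, 0.003, -1.0]]
wrist_force: [-2.1, 0.7, 5.3]
gripper_width: 0.004
```

Request:
move_arm --motion '[0, 0, -0.2, 0, 0, 0, 1, 0, 0, -0.5, 0, 0, 0, 1, 0, 0, -0.9, 0, 0, 0, 1, 0, 0, -1.3, 0, 0, 0, 1, 0, 0, -1.7, 0, 0, 0, 1, 0, 0, -2.0, 0, 0, 0, 1, 0, 0, -2.1, 0, 0, 0, 1, 0, 0, -2.1, 0, 0, 0, 1, 0, 0, -2.1, 0, 0, 0, 1]'

```text
time_s: 8.03
tcp_pos: [0.5198, 0.3448, 0.1638]
ee_rot: [[0.939, -0.345, -0.001], [-0.345, -0.939, -0.003], [-0.0, 0.004, -1.0]]
wrist_force: [-1.2, 0.4, -0.7]
gripper_width: 0.011
```

Run:
```python
from station import r, imaging
from h import *
w=imaging.capture('wrist');s=imaging.capture('scene')
cv2.imwrite('pics/w6.png',np.hstack([w[100:300,130:410],s[100:300,150:400]]))
print(r.sense()['time_s'],r.sense()['tcp_pos'],r.sense()['wrist_force'])
```

```text
8.1333 [0.51968578 0.34459406 0.16313289] [-0.26078105 -0.72792531  0.65922426]
```

View pics/w6.png

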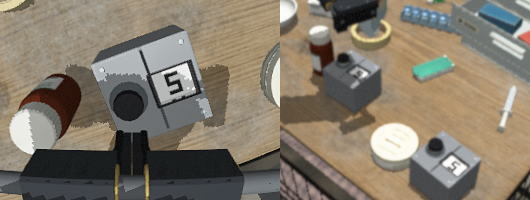

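The drum shows 5 in both the wrist view (175,85) and the scene view. The button is up, the bottle is still standing in its place, and the tool is clear.

```bash
python3 -c "
from station import r
print(r.finish_job())"
```

```text
the job is handed in; nothing more can be done
None
```

The counter with the bottle now shows 5, and I handed the job in at about 8.1 s. Its drum started at 0, so I pressed the button five times with the shut fingers. Each press went down to the stop at about 0.080 m, then rose clear before the next one.

- **Count:** wrist pictures after each press read 1, 2, 3 and 4. The final 5 was visible in both the wrist and scene pictures.
- **Force:** the largest wrist force I read was about 7 N, against the 120 N limit.
- **Last look:** the button was up and the TCP was about 70 mm above it. The bottle was upright and, by eye, had not moved. The arm never went near the other counter.
- **Disagreement:** the camera estimates of the button position differed by up to about 4 mm, which is well within the cap's 26 mm width. No check failed.

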